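# Hang the cleaning basket on the drain hook

## Task

The small steel cleaning basket stands in its drip tray with its swing bail folded down. Swing the bail upright while the basket stays standing where it is, then carry the basket by its bail to the drain stand and lower it gently until the stand's hook has clearly taken its weight, and only then let go, so that it hangs level and still in the trough of the hook. Do not press hard on the tray or the hook, and leave the other things on the bench where they are.

Things in the scene. Friction and masses are not known exactly. Their poses are not given: they have to be found in the camera images.
- basket: open steel basket, 90 mm along its x, 100 mm along its y, walls 50 mm high, nozzles fixed inside; 0.35 to 0.51 kg with bail. Origin: centre of its underside; z up. Stands loose in the tray; its -x side, to which the bail is folded, faces roughly to the robot. Pushed sideways at the upright bail with more than about 1 N, it tips or slides.
- basket_pivot (a point): point midway between the bail's two pivots, 55 mm above the centre of the basket's underside; the pivot axis is the basket's y axis, the ears stand on its two y sides.
- bail (a joint): swing angle of the bail (rad). 0 = folded to the basket's -x side, where a stop keeps it 0.35 rad above horizontal; grows as it is lifted; 1.22 = upright, crossbar straight above the pivots; 2.44 = folded to the other side. Starts at 0 to 0.25: crossbar at least 10 mm beyond the -x wall and 24 to 40 mm above the pivots, free space under it. Stiff pivots (0.025 N m): it stays where it is put.
- bail_top (a point): middle of the bail's crossbar, on the wire's centre line. The bail is a U of 5 mm round steel wire: two arms 70 mm long, 58 mm either side of the basket's middle, and a crossbar parallel to the basket's y axis, straight for 92 mm (46 mm either side of this point). The point's y axis runs along the crossbar.
- tray: fixed grey plastic drip tray, 190 x 190 mm, rim 16 mm high, floor 5 mm thick; origin at the centre of its underside on the table; the basket stands near its middle.
- stand: fixed drain stand. Origin: on the table straight below the middle of the hook's trough; x points from there to the column. Grey base plate 210 x 150 x 10 mm; 14 mm round column, 280 mm high, 105 mm from the origin along +x, with a black collar clamped on it that carries the hook. The hook gives straight down on a spring, 1 mm per 2.5 N, at most 8 mm, then a hard stop.
- stand_foot (a point): same point as the stand's origin. Above it: hook of 8 mm wire running from the collar along the stand's -x, dipping 14 mm into a trough 18 mm long, then a tip 16 mm above the trough, 18 mm out; 32 mm clear width from above. The HEIGHT differs every time and is NOT reported: a crossbar just touching down in the trough has its centre line 181 to 222 mm above the table. Find it by feel.
- flux_jar: white screw-top jar, 42 mm wide, 45 mm high, bystander; origin at its underside.
- solder_spool: black and grey spool of solder standing on its flange, 48 mm wide, 32 mm high, bystander; origin at its underside.
- screwdriver: screwdriver lying on the bench, 170 mm long, bystander; origin at its underside.
- tweezers: dark steel tweezers lying flat, 120 mm long, bystander; origin at its underside.
- tip_tin: round tin with brass wool, 52 mm wide, 22 mm high, bystander; origin at its underside.
There are look-alikes about, which are no part of the job. Leave any pink look-alike of the basket alone.

How it is judged:
By the outcome, as a careful person would: the job done as asked, in the order asked, and still so for the second after the job is handed in, with the robot touching nothing.
It also fails if it takes over 72 s, if anything falls off the work surface, if the arm or the gripper's body presses on something with over 40 N, if the wrist force passes 120 N, or if a joint passes its speed limit or range.

## Robot

A 7-joint arm with a two-finger parallel gripper is mounted at the origin on the work surface. World frame = base frame: x ahead of the robot, y to its left, z up, the work surface at z = 0. Lengths are in m, angles in rad, forces in N, time in s.
With the tool pointing down it reaches from about 0.425 to 0.925 m from the base axis. Payload 6.8 kg.
Tool frame: the origin (TCP) lies on the centre line of the jaws, within the pads' length; the fingertips stand bot.tip_reach ahead of it and the grasp point (between the pads) lies 3 mm ahead of it (bot.tip_reach is the distance from the TCP to the fingertips, in m); z points along the fingers, y is the line along which they close (so a half turn about z gives the same grasp; the last joint's range is limited). The gripper opens to 85 mm and grips with 20 to 120 N. Pads are 22 mm wide; open, the fingers measure 114 mm over their backs; the gripper's body (76 mm by 85 mm) begins 54 mm behind the grasp point. The pads swing forward as they close: fully open they stand 13 mm farther back than shut.
Start: joints at [-1.391, 0.477, 0.022, 1.555, -0.011, 1.109, -0.083], TCP at [0.192, 0.647, 0.253] pointing down, gripper open.
Joint ranges: [-2.96, 2.96], [-0.34, 2.1], [-1.41, 1.46], [0.24, 2.44], [-1.37, 4.51], [0.17, 1.92], [-2.96, 2.96]. Speed limits (rad/s): [2.39, 2.39, 3.14, 3.14, 3.14, 3.14, 3.14].

## Interface

Orientations are given as a unit quaternion [w, x, y, z].
In Python, from station import bot gives the robot as it stands.
- The arm moves only by the tool jog_arm, never from a script. Its argument "deltas" is a list of rows, each a list of 7 numbers: the shift along the world's x, y, z in m, then the turn, a rotation vector about the world's x, y, z in rad, then the opening, from 0 (shut) to 1 (fully open). In form: [[x, y, z, rx, ry, rz, grip], ...]. A call has 1 to 10 rows; each row shifts and turns the commanded pose from where the row before left it; what a row does not reach is not made up. A row lasts 1/10 s, in which the tool goes at most 50 mm and 8.59 degrees, less where a joint would pass 70% of its speed; a pose out of reach is approached as far as the arm can. A call with a gripper value outside its range is refused whole. The fingers move at their own pace and stop on an object; "newtons" is the grip in N (left out, the last holds). Time passes only in rows, so rows that do not move let the fingers close. It gives the time, the measured TCP pose, the force, the opening and the grip force at its end, in the units of the state.
- bot.get_obs(): the state, without advancing time (a new reading comes with each control period).
- bot.read_camera(name): name is "scene" or "side" or "wrist"; returns a dict with "img" (420x560x3 uint8, red, green, blue), "K" (3x3 intrinsics, pixels), "eye" and "attitude" of the camera in the world. Camera axes: x right, y down, z forward; pixel columns grow to the right and rows downward; lengths in m; the calibration is good to about 2 mm. A picture is of the moment at which its call begins. There is no depth.
- bot.hand_in(): hands the job in; it is judged then, once.
The state is a dict: "t": time; "q": joint angles; "joint_vel": joint speeds; "joint_torque": joint torques, N m; "eef_pos": TCP position; "tool_rot": TCP orientation; "contact_force": force on the tool from outside, world axes, zero at the start; "torque": the same for the moment, N m; "gripper_width": opening from 0.0 (shut) to 1.0 (fully open); "grasp_force": force on a finger pad.
Only numpy, scipy, OpenCV 4.12 (cv2) and the standard library are available. Lean on these libraries where they do the work, as an engineer would, in place of code of your own. Each camera call takes 0.05 s, during which the arm holds its last target. There are 200 camera calls.

## Working session

There is one attempt and no reset: what is moved stays moved. The work goes in short steps, Python scripts to look and compute and a tool call to move; the robot and the scene stay as the last step left them, time stands still between calls to the robot, and variables do not carry over. Pictures are saved under pics/ and viewed, at most 10 in all, crops included, and the job is handed in when it is done.

Besides the shell and the picture viewer there is one more tool, called after "Call:" by a JSON object that holds its "api" and its "payload", one argument or row to a line. jog_arm: Moves the arm, as the interface text tells. Its arguments: {"type":"object","properties":{"deltas":{"type":"array"},"newtons":{"type":"number"}},"required":["deltas"]}

```bash
mkdir -p pics; ls; python3 - <<'E'
from station import bot
import cv2,numpy as np
print({k:np.round(v,3) for k,v in bot.get_obs().items()}, bot.tip_reach)
for n in ("scene","side"):
    c=bot.read_camera(n); cv2.imwrite(f"pics/{n}0.png",c["img"][:,:,::-1]); np.savez(f"pics/{n}0.npz",**c)
    print(n,c["K"],c["eye"],c["attitude"])
E
```

```text
pics
{'t': np.float64(0.0), 'q': array([-1.391,  0.478,  0.022,  1.556, -0.012,  1.109, -0.083]), 'joint_vel': array([ 0.001,  0.001,  0.001, -0.001, -0.003, -0.   ,  0.   ]), 'joint_torque': array([-0.0000e+00, -5.9644e+01,  1.6080e+00, -2.8120e+01,  1.2000e-02,
        9.0000e-03, -0.0000e+00]), 'eef_pos': array([0.191, 0.647, 0.252]), 'tool_rot': array([-0.   ,  0.143,  0.99 , -0.001]), 'contact_force': array([-0.031, -0.088, -0.401]), 'torque': array([ 0.029, -0.047,  0.041]), 'grasp_force': np.float64(0.0), 'gripper_width': np.float64(1.001)} 0.022
scene [[524.7922991    0.         272.32435929]
 [  0.         524.7922991  203.77609277]
 [  0.           0.           1.        ]] [ 1.07098125 -0.05587984  1.05217091] [-0.20699759  0.77045123  0.58218886 -0.15688541]
side [[429.00727057   0.         286.29395339]
 [  0.         429.00727057 216.75425219]
 [  0.           0.           1.        ]] [-0.03310444 -0.62306153  0.75217058] [-0.43680352  0.84374841 -0.27619481  0.14494042]
```

View pics/scene0.png

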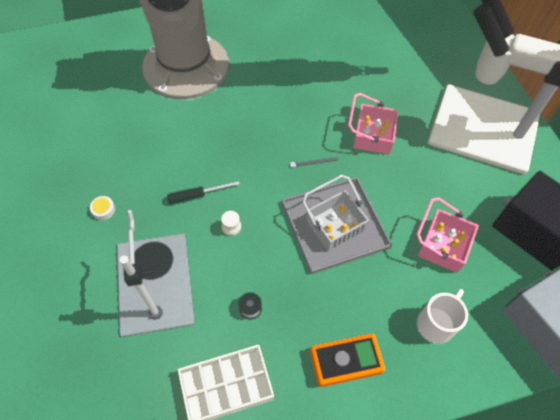

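View pics/side0.png

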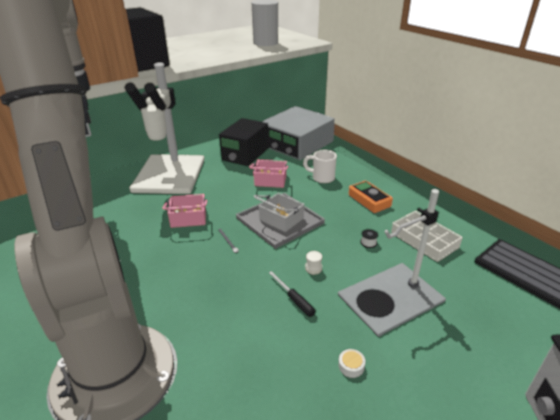

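Scene view: the candidates for the basket are the steel one (337,218) and two pink ones, (375,128) and (447,240). For the stand they are the grey base with hook (150,285) and a white-based fixture (490,110). I choose the steel basket and the grey stand, and check both in one close crop.

```bash
cat > h.py <<'E'
import numpy as np,cv2
from scipy.spatial.transform import Rotation as R
def rot(q): return R.from_quat(np.roll(q,-1)).as_matrix()
def proj(c,P):
    p=(np.atleast_2d(P)-c["eye"])@rot(c["attitude"]); p=p@np.array(c["K"]).T; return p[:,:2]/p[:,2:]
def ray(c,uv): 
    d=rot(c["attitude"])@np.linalg.inv(c["K"])@np.array([*uv,1.]); return d/np.linalg.norm(d)
def onz(c,uv,z):
    d=ray(c,uv); return c["eye"]+d*(z-c["eye"][2])/d[2]
def tri(c1,u1,c2,u2):
    A=np.zeros((3,3));b=np.zeros(3)
    e=[]
    for c,u in((c1,u1),(c2,u2)):
        M=np.eye(3)-np.outer(ray(c,u),ray(c,u));A+=M;b+=M@c["eye"];e.append(M)
    X=np.linalg.solve(A,b); return X,[round(1e3*np.linalg.norm(M@(X-c["eye"])),1) for M,c in zip(e,(c1,c2))]
def load(n): return dict(np.load(f"pics/{n}.npz"))
E
python3 - <<'E'
from h import *
s,d=load("scene0"),load("side0")
def cr(c,x,y,w,h,k): return cv2.resize(c["img"][y:y+h,x:x+w,::-1],None,fx=k,fy=k,interpolation=cv2.INTER_CUBIC)
a=np.zeros((600,800,3),np.uint8)
def put(im,y,x): a[y:y+im.shape[0],x:x+im.shape[1]]=im
put(cr(s,275,165,120,110,3.33)[:300,:400],0,0)
put(cr(s,100,200,100,75,4),300,0)
put(cr(s,100,260,100,75,4),0,400)
put(cr(d,230,180,100,75,4),300,400)
cv2.imwrite("pics/crop1.png",a)
print("base",onz(s,(185,62),0), "tray corners",[onz(s,u,.016).round(3) for u in((281,209),(360,180),(390,241),(318,270))])
print([onz(d,u,.016).round(3) for u in((236,220),(272,196),(324,219),(285,243))])
E
```

```text
base [-0.01515732  0.00192767  0.        ] tray corners [array([0.511, 0.123, 0.016]), array([0.487, 0.323, 0.016]), array([0.654, 0.33 , 0.016]), array([0.676, 0.156, 0.016])]
[array([0.458, 0.29 , 0.016]), array([0.619, 0.336, 0.016]), array([0.671, 0.141, 0.016]), array([0.511, 0.118, 0.016])]
```

View pics/crop1.png

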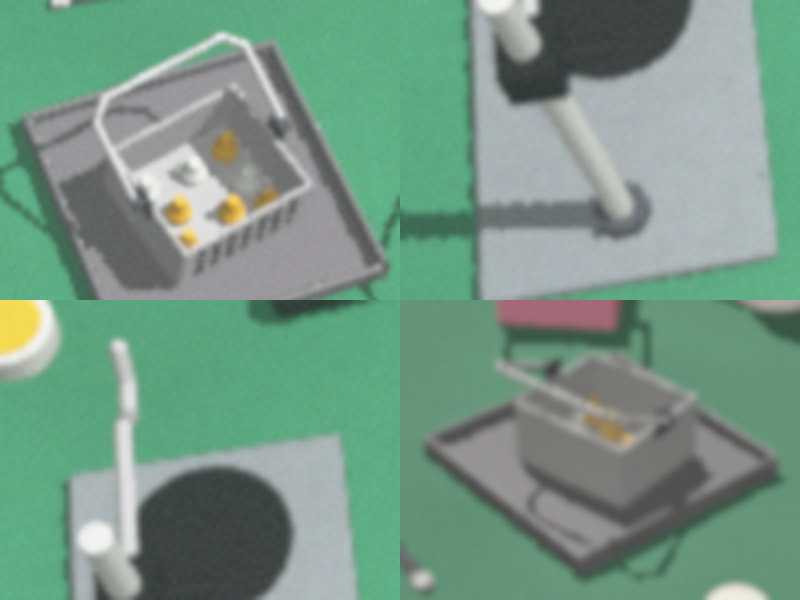

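The crop confirms the choice: grey steel basket with a light bail, crossbar in the scene image from about (305,196) to (342,177), ears at (318,224) and (358,202). The hook is the light rod from the collar (125,265) out to the tip (130,212). Next I fit models to both.

```bash
cat > fit.py <<'E'
from h import *
from scipy.optimize import least_squares
s,d=load("scene0"),load("side0")
def Rz(a): return R.from_euler('z',a).as_matrix()
def basket(p):
    x,y,yaw,b=p; o=np.array([x,y,.005]);M=Rz(yaw); a=.35+b
    dx,dz=-.07*np.cos(a),.07*np.sin(a)
    L=[[0,-.058,.055],[0,.058,.055],[dx,-.052,.055+dz],[dx,.052,.055+dz],[-.045,-.05,.05],[-.045,.05,.05],[.045,.05,.05],[.045,-.05,.05],[.045,-.05,0],[-.045,-.05,0]]
    return o+np.array(L)@M.T
if __name__=="__main__":
    print("pivots",[onz(s,u,.06).round(3) for u in((318,224.5),(358.5,202.5))])
    obs=np.array([[318,224.5],[358.5,202.5],[304,199],[345.5,177]]) ; idx=[0,1,2,3]
    rim=np.array([[308,210],[346,190.5],[368,220],[331,242]]) 
    f=lambda p:(np.vstack([proj(s,basket(p)[:4])-obs,(proj(s,basket(p)[7:9]))[:1]-rim[3]])).ravel()
    r=least_squares(f,[.58,.22,0,.1]);print(r.x.round(4),f(r.x).round(1))
    P=basket(r.x)
    print("side",proj(d,P).round(0).tolist())
    st0=[onz(s,u,.01).round(3) for u in((118.5,239.5),(185.5,234.5),(193.5,325),(122,332.5))]
    print("stand corners",st0)
    print("col foot",onz(s,(156,312.5),.01).round(3),"top",onz(s,(124,260.5),.28).round(3))
    print("side corners",[onz(d,u,.01).round(3) for u in((341,296),(404,267),(443,296),(382,328))],onz(d,(414,283),.01).round(3),onz(d,(434,192),.28).round(3))
    im=[]
    a=np.zeros((600,800,3),np.uint8)
    for k,(c,x,y) in enumerate(((s,285,165),(d,230,180))):
        g=cv2.resize(c["img"][y:y+75,x:x+100,::-1],None,fx=4,fy=4,interpolation=cv2.INTER_CUBIC)
        for u in proj(c,P): cv2.circle(g,tuple(((u-[x,y])*4+2).astype(int).tolist()),3,(0,0,255),1)
        a[:300,400*k:400*k+400]=g
    for k,(c,x,y) in enumerate(((s,100,200),(d,370,180))):
        a[300:,400*k:400*k+400]=cv2.resize(c["img"][y:y+75,x:x+100,::-1],None,fx=4,fy=4,interpolation=cv2.INTER_CUBIC)
    cv2.imwrite("pics/fit.png",a)
E
python3 fit.py
```

```text
pivots [array([0.593, 0.18 , 0.06 ]), array([0.566, 0.283, 0.06 ])]
[ 0.5824  0.2333  0.2421 -0.0903] [-1.   1.6  3.4  0.3 -0.7 -2.  -2.1 -0.1  0.4 -0. ]
side [[297.0, 210.0], [267.0, 196.0], [280.0, 214.0], [252.0, 201.0], [285.0, 217.0], [259.0, 204.0], [279.0, 192.0], [304.0, 203.0], [304.0, 217.0], [285.0, 231.0]]
stand corners [array([ 0.484, -0.243,  0.01 ]), array([ 0.513, -0.099,  0.01 ]), array([ 0.719, -0.123,  0.01 ]), array([ 0.695, -0.264,  0.01 ])]
col foot [ 0.672 -0.191  0.01 ] top [ 0.676 -0.191  0.28 ]
side corners [array([ 0.504, -0.117,  0.01 ]), array([ 0.705, -0.137,  0.01 ]), array([ 0.7  , -0.261,  0.01 ]), array([ 0.511, -0.242,  0.01 ])] [ 0.679 -0.191  0.01 ] [ 0.667 -0.194  0.28 ]
```

View pics/fit.png

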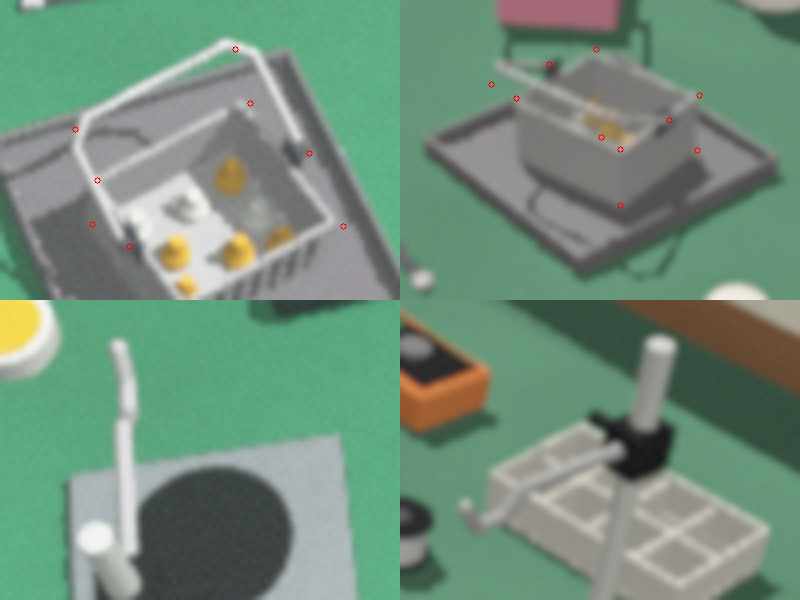

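```bash
cat > fit2.py <<'E'
from h import *
from scipy.optimize import least_squares
s,d=load("scene0"),load("side0")
def basket(p):
    x,y,yaw,b=p; M=R.from_euler('z',yaw).as_matrix(); a=.35+b
    w=lambda r,yy:[-r*np.cos(a),yy,.055+r*np.sin(a)]
    L=[w(0,-.058),w(0,.058),w(.07,-.046),w(.07,.046),w(.058,-.058),w(.058,.058),[-.045,-.05,.05],[-.045,.05,.05],[.045,.05,.05],[.045,-.05,.05]]
    return np.array([x,y,.005])+np.array(L)@M.T
so=np.array([[318,224.5],[358.5,203],[307,194],[340.5,175.75],[304.5,201.25],[349.5,178.75],[310,210.5],[345.5,191],[367.5,220.5],[332,241]])
do={0:(295,211),1:(267.5,197),3:(255,196),6:(285.5,217.5),7:(259.5,205),9:(303.5,204)}
k=list(do)
f=lambda p:np.r_[(proj(s,basket(p))-so).ravel(),(proj(d,basket(p)[k])-np.array([do[i] for i in k])).ravel()]
r=least_squares(f,[.58,.22,.24,.1],loss='soft_l1');print(r.x.round(4),f(r.x).reshape(-1,2).round(1).tolist())
P=basket(r.x);print("top",((P[2]+P[3])/2).round(4),"axis dir",(P[3]-P[2]).round(4))
print("side near crossbar",proj(d,P[2:4]))
print("tip",tri(s,(129.8,213),d,(385.5,232)))
print("tip/hook at z",[ (z,onz(s,(131,252),z).round(3)) for z in(.2,.22)])
E
python3 fit2.py
python3 - <<'E'
from station import bot
from h import *
c=bot.read_camera("wrist");o=bot.get_obs()
Rt=rot(o["tool_rot"]);print("cam in tool",Rt.T@(c["eye"]-o["eef_pos"]),(Rt.T@rot(c["attitude"])).round(3),c["K"],Rt.round(2))
E
```

```text
[0.5809 0.2315 0.2569 0.1672] [[-1.8, 1.5], [2.2, -0.9], [-0.5, 0.2], [1.7, -0.0], [-0.3, 0.4], [-0.3, -0.4], [-2.1, -0.8], [0.2, -1.2], [1.9, -0.1], [-1.2, 0.7], [2.1, -1.2], [-1.0, -0.9], [0.4, 0.1], [-0.5, -0.2], [-1.0, -0.2], [0.7, -0.4]]
top [0.522  0.2161 0.0946] axis dir [-0.0234  0.089   0.    ]
side near crossbar [[280.22968185 207.54469091]
 [255.37210025 196.14887311]]
tip (array([ 0.55175957, -0.17840906,  0.2167021 ]), [np.float64(1.2), np.float64(1.2)])
tip/hook at z [(0.2, array([ 0.622, -0.191,  0.2  ])), (0.22, array([ 0.633, -0.188,  0.22 ]))]
cam in tool [ 0.08091164 -0.00023119 -0.1206037 ] [[ 0.    -0.949 -0.316]
 [ 1.    -0.     0.001]
 [-0.001 -0.316  0.949]] [[340.72990822   0.         284.34659295]
 [  0.         340.72990822 210.04709751]
 [  0.           0.           1.        ]] [[-0.96  0.28 -0.  ]
 [ 0.28  0.96 -0.  ]
 [-0.   -0.   -1.  ]]
```

```bash
python3 - <<'E'
from station import bot
from h import *
s,d=load("scene0"),load("side0")
P=[[.191,.647,.252],[.191,.647,.42]]
print(proj(s,P).round(),proj(d,P).round())
print("white base corners",[onz(s,u,.03).round(2) for u in((447,88),(540,105),(530,168),(430,135))],"pink",[onz(s,u,.05).round(2) for u in ((375,128),(447,240))],"col foot side",onz(d,(172,163),.02).round(2),onz(s,(522,130),.02).round(2))
E
```

```text
[[461. -11.]
 [487. -82.]] [[ 86. 127.]
 [ 70.  67.]]
white base corners [array([0.29, 0.63, 0.03]), array([0.41, 0.83, 0.03]), array([0.57, 0.71, 0.03]), array([0.42, 0.53, 0.03])] pink [array([0.38, 0.4 , 0.05]), array([0.7 , 0.43, 0.05])] col foot side [0.45 0.72 0.02] [0.46 0.76 0.02]
```

Call:
{"api": "jog_arm", "payload": {
  "deltas": [
    [0,0,0.01,0,0,0,1]
  ]
}}

```text
t: 0.25
eef_pos: [0.1913, 0.6462, 0.2617]
tool_rot: [-0.0, 0.143, 0.99, -0.002]
contact_force: [-0.5, -0.4, 0.2]
gripper_width: 1.002
grasp_force: 0.0
```

Call:
{"api": "jog_arm", "payload": {
  "deltas": [
    [0.01,-0.047,0,0,0,0,0.4],
    [0.01,-0.047,0,0,0,0,0.4],
    [0.01,-0.047,0,0,0,-0.1,0.4],
    [0.01,-0.047,0,0,0,-0.14,0.4],
    [0.01,-0.047,0,0,0,-0.14,0.4],
    [0.036,-0.028,0,0,0,-0.14,0.4],
    [0.036,-0.028,0,0,0,-0.14,0.4],
    [0.036,-0.028,0,0,0,-0.14,0.4],
    [0.036,-0.028,0,0,0,-0.14,0.4],
    [0.036,-0.028,0,0,0,-0.09,0.4]
  ]
}}

```text
t: 1.25
eef_pos: [0.423, 0.2711, 0.2644]
tool_rot: [-0.0, 0.614, 0.789, 0.001]
contact_force: [0.3, 1.0, -0.2]
gripper_width: 0.401
grasp_force: 0.0
```

Call:
{"api": "jog_arm", "payload": {
  "deltas": [
    [0.036,-0.028,-0.01,0,0,0,0.4],
    [0.036,-0.028,-0.01,0,0,0,0.4],
    [0.036,-0.028,0,0,0,0,0.4],
    [0,0,0,0,0,0,0.4]
  ]
}}

```text
t: 1.65
eef_pos: [0.5341, 0.1825, 0.2442]
tool_rot: [0.002, 0.616, 0.788, 0.0]
contact_force: [-0.6, -1.0, -0.7]
gripper_width: 0.399
grasp_force: 0.0
```

```bash
python3 - <<'E'
from station import bot
from h import *
o=bot.get_obs();print({k:np.round(o[k],4) for k in("q","eef_pos","tool_rot","contact_force","t")});print(rot(o["tool_rot"]).round(3))
c=bot.read_camera("wrist");np.savez("pics/w1.npz",**c)
g=cv2.resize(c["img"][:,:,::-1],None,fx=1.42,fy=1.42,interpolation=cv2.INTER_CUBIC);cv2.imwrite("pics/w1.png",g)
print("pred bar ends",proj(c,[[.522+.0117,.2161-.0445,.0946],[.522-.0117,.2161+.0445,.0946]]))
E
```

```text
{'q': array([-0.7918,  0.319 ,  0.4361,  1.8595, -0.1545,  0.9942, -0.0469]), 'eef_pos': array([0.5341, 0.1825, 0.2442]), 'tool_rot': array([2.100e-03, 6.158e-01, 7.879e-01, 2.000e-04]), 'contact_force': array([-0.5715, -0.9876, -0.6731]), 't': np.float64(1.65)}
[[-0.242  0.97   0.004]
 [ 0.97   0.242 -0.002]
 [-0.003  0.003 -1.   ]]
pred bar ends [[279.75166209 211.48022692]
 [277.63243138  95.50746936]]
```

View pics/w1.png

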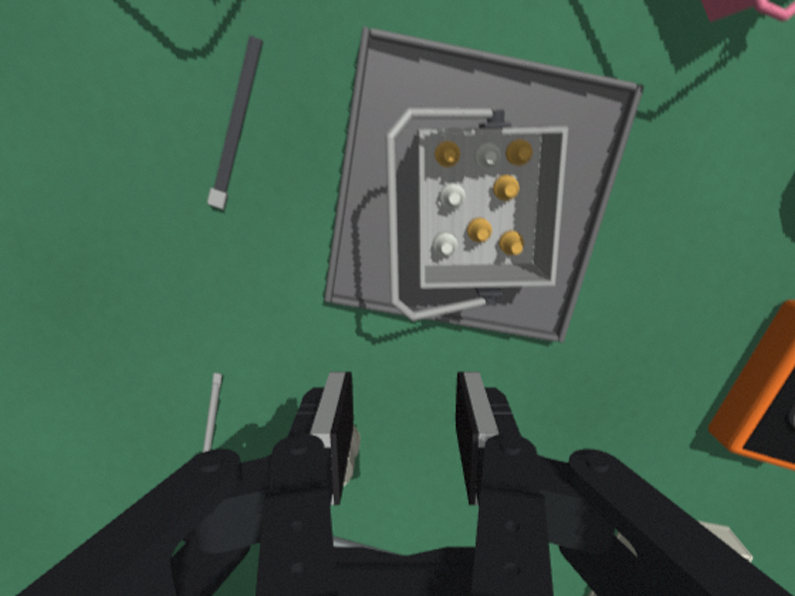

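Wrist view: the steel bail is on the left of the basket. Its crossbar runs from (275,95) to (280,210) in original pixels, within about 2 px of the fit. I tilt now and approach the bar off-centre, on the basket's -y half, so the hook can later pass beside the pads.

Call:
{"api": "jog_arm", "payload": {
  "deltas": [
    [-0.01,-0.001,-0.021,0.033,-0.121,0.005,0.3],
    [-0.01,-0.001,-0.021,0.033,-0.121,0.005,0.3],
    [-0.01,-0.001,-0.021,0.033,-0.121,0.005,0.3],
    [-0.01,0,-0.021,0.033,-0.121,0.005,0.3],
    [0,0,0,0,0,0,0.3],
    [0,0,0,0,0,0,0.3]
  ]
}}

```text
t: 2.3
eef_pos: [0.5012, 0.1765, 0.1746]
tool_rot: [0.133, 0.598, 0.776, 0.15]
contact_force: [0.8, -0.5, 0.8]
gripper_width: 0.299
grasp_force: 0.0
```

```bash
cat > st.py <<'E'
from station import bot
from h import *
o=bot.get_obs();print({k:np.round(o[k],4) for k in("q","eef_pos","contact_force","torque","grasp_force","gripper_width","t")});print(rot(o["tool_rot"]).round(3))
E
python3 st.py; python3 - <<'E'
from station import bot
from h import *
c=bot.read_camera("wrist");np.savez("pics/w2.npz",**c)
print("pred bar ends",proj(c,[[.522+.0117,.2161-.0445,.0946],[.522-.0117,.2161+.0445,.0946]]))
cv2.imwrite("pics/w2.png",cv2.resize(c["img"][:,:,::-1],None,fx=1.42,fy=1.42,interpolation=cv2.INTER_CUBIC))
E
```

```text
{'q': array([-0.8428,  0.1998,  0.3489,  2.2689,  0.189 ,  0.3062, -0.424 ]), 'eef_pos': array([0.5012, 0.1765, 0.1746]), 'contact_force': array([ 0.7536, -0.4939,  0.8458]), 'torque': array([-0.0357,  0.4199,  0.0395]), 'grasp_force': np.float64(0.0), 'gripper_width': np.float64(0.299), 't': np.float64(2.3)}
[[-0.251  0.888  0.385]
 [ 0.968  0.241  0.075]
 [-0.027  0.391 -0.92 ]]
pred bar ends [[278.42903188 243.51391798]
 [278.54401838  96.46368601]]
```

View pics/w2.png

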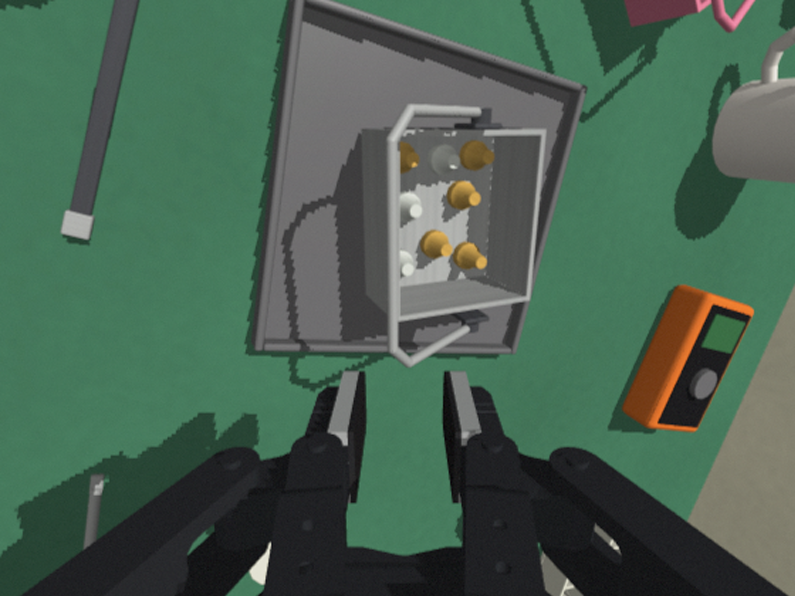

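Call:
{"api": "jog_arm", "payload": {
  "deltas": [
    [0.0,0.004,-0.016,0,0,0,0.3],
    [0.006,0.002,-0.015,0,0,0,0.3],
    [0.006,0.002,-0.015,0,0,0,0.3],
    [0.006,0.002,-0.015,0,0,0,0.3],
    [0.0065,0.002,-0.015,0,0,0,0.3],
    [0,0,0,0,0,0,0.3],
    [0,0,0,0,0,0,0.3]
  ]
}}

```text
t: 3.05
eef_pos: [0.5246, 0.1858, 0.1022]
tool_rot: [0.134, 0.599, 0.776, 0.148]
contact_force: [-0.2, -1.2, -0.0]
gripper_width: 0.298
grasp_force: 0.0
```

```bash
python3 st.py; python3 - <<'E'
from station import bot
from h import *
o=bot.get_obs();M=rot(o["tool_rot"]);print("bar in tool",(M.T@(np.array([.5276,.1888,.0942])-o["eef_pos"])).round(4))
c=bot.read_camera("wrist");np.savez("pics/w3.npz",**c)
cv2.imwrite("pics/w3.png",cv2.resize(c["img"][:,:,::-1],None,fx=1.42,fy=1.42,interpolation=cv2.INTER_CUBIC))
E
```

```text
{'q': array([-0.6107,  0.3743,  0.0994,  2.2486,  0.607 ,  0.1706, -0.8506]), 'eef_pos': array([0.5246, 0.1858, 0.1022]), 'contact_force': array([-0.2493, -1.1951, -0.0484]), 'torque': array([-0.1108,  0.362 , -0.0352]), 'grasp_force': np.float64(0.0), 'gripper_width': np.float64(0.2978), 't': np.float64(3.05)}
[[-0.247  0.889  0.385]
 [ 0.969  0.239  0.07 ]
 [-0.03   0.39  -0.92 ]]
bar in tool [0.0024 0.0003 0.0088]
```

View pics/w3.png

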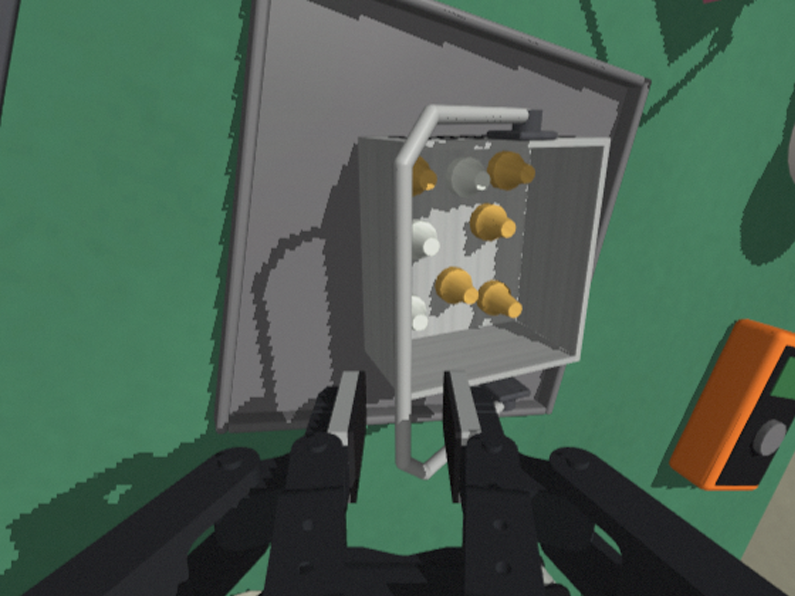

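The bar (x≈405 in the view) sits centred between the open fingers, near its -y end, well within the pads. I narrow them to a loose cage and swing along the arc.

```bash
cat > arc.py <<'E'
import numpy as np,sys
yaw=.262; xb=np.array([np.cos(yaw),np.sin(yaw)])
def tcp(a,t,d=.0088,off=-.028):
    u=-.07*np.cos(a)-d*np.sin(t); w=.06+.07*np.sin(a)+d*np.cos(t)
    return np.r_[np.array([.581,.2315])+u*xb+off*np.array([-xb[1],xb[0]]),w]
if __name__=="__main__":
    aa=np.linspace(.517,np.pi/2,15); tt=np.linspace(.40,0,15)
    p=np.array([tcp(a,t) for a,t in zip(aa,tt)]);print(p.round(4)[[0,5,10,14]]);print(np.diff(p,axis=0).round(4).tolist())
E
python3 arc.py
```

```text
[[0.5262 0.1878 0.1027]
 [0.5437 0.1925 0.1231]
 [0.5672 0.1988 0.1356]
 [0.5883 0.2045 0.1388]]
[[0.0029, 0.0008, 0.0046], [0.0032, 0.0009, 0.0043], [0.0035, 0.0009, 0.0041], [0.0038, 0.001, 0.0038], [0.0041, 0.0011, 0.0035], [0.0043, 0.0012, 0.0032], [0.0045, 0.0012, 0.0029], [0.0047, 0.0013, 0.0025], [0.0049, 0.0013, 0.0022], [0.005, 0.0014, 0.0018], [0.0052, 0.0014, 0.0014], [0.0052, 0.0014, 0.001], [0.0053, 0.0014, 0.0006], [0.0053, 0.0014, 0.0002]]
```

Call:
{"api": "jog_arm", "payload": {
  "deltas": [
    [0,0,0,0,0,0,0.12],
    [0,0,0,0,0,0,0.12],
    [0,0,0,0,0,0,0.12]
  ],
  "newtons": 20
}}

```text
t: 3.4
eef_pos: [0.5233, 0.1864, 0.1021]
tool_rot: [0.134, 0.598, 0.776, 0.148]
contact_force: [-0.9, 0.6, 0.4]
gripper_width: 0.121
grasp_force: 0.0
```

Call:
{"api": "jog_arm", "payload": {
  "deltas": [
    [0.003,0.001,0.0046,-0.0074,0.0276,0,0.12],
    [0.003,0.001,0.0043,-0.0074,0.0276,0,0.12],
    [0.0035,0.001,0.0041,-0.0074,0.0276,0,0.12],
    [0.004,0.001,0.0038,-0.0074,0.0276,0,0.12],
    [0.004,0.001,0.0035,-0.0074,0.0276,0,0.12],
    [0,0,0,0,0,0,0.12],
    [0,0,0,0,0,0,0.12]
  ]
}}

```text
t: 4.1
eef_pos: [0.5407, 0.191, 0.1218]
tool_rot: [0.091, 0.604, 0.786, 0.092]
contact_force: [-0.0, -0.7, 0.3]
gripper_width: 0.121
grasp_force: 0.0
```

```bash
python3 st.py
```

```text
{'q': array([-0.3357,  0.3913, -0.1939,  2.086 ,  0.3858,  0.4558, -0.5757]), 'eef_pos': array([0.5407, 0.191 , 0.1218]), 'contact_force': array([-0.0389, -0.7068,  0.2582]), 'torque': array([-0.0209,  0.2797, -0.0289]), 'grasp_force': np.float64(0.0), 'gripper_width': np.float64(0.1207), 't': np.float64(4.1)}
[[-0.253  0.933  0.255]
 [ 0.967  0.252  0.035]
 [-0.031  0.255 -0.966]]
```

Call:
{"api": "jog_arm", "payload": {
  "deltas": [
    [0.0048,0.0013,0.0034,-0.004,0.0283,0,0.12],
    [0.005,0.0013,0.003,-0.004,0.0283,0,0.12],
    [0.005,0.0014,0.0027,-0.004,0.0283,0,0.12],
    [0.0052,0.0015,0.0024,-0.004,0.0283,0,0.12],
    [0.0052,0.0015,0.002,-0.004,0.0283,0,0.12],
    [0.0055,0.0015,0.0016,-0.004,0.0283,0,0.12],
    [0.0055,0.0015,0.001,-0.004,0.0283,0,0.12],
    [0.0055,0.0015,0.0006,-0.004,0.0283,0,0.12],
    [0.005,0.0015,0.0002,-0.004,0.0283,0,0.12],
    [0,0,0,0,0,0,0.12]
  ]
}}

```text
t: 5.1
eef_pos: [0.5879, 0.2042, 0.1381]
tool_rot: [0.001, 0.609, 0.793, 0.0]
contact_force: [0.2, 0.4, -0.1]
gripper_width: 0.121
grasp_force: 0.0
```

```bash
python3 st.py; python3 - <<'E'
from station import bot
from h import *
for n,x,y in(("scene",285,150),("side",230,165)):
    c=bot.read_camera(n);np.savez(f"pics/{n}4.npz",**c)
    g=cv2.resize(c["img"][y:y+100,x:x+100,::-1],None,fx=4,fy=4,interpolation=cv2.INTER_CUBIC)
    a=g if n=="scene" else np.hstack([a,g])
cv2.imwrite("pics/v4.png",a)
c=bot.read_camera("wrist");np.savez("pics/w4.npz",**c);cv2.imwrite("pics/w4.png",c["img"][:,:,::-1])
E
```

```text
{'q': array([-0.2177,  0.5329, -0.293 ,  1.7705,  0.1968,  0.865 , -0.34  ]), 'eef_pos': array([0.5879, 0.2042, 0.1381]), 'contact_force': array([ 0.2049,  0.4323, -0.0813]), 'torque': array([-0.0308, -0.0107, -0.0055]), 'grasp_force': np.float64(0.0), 'gripper_width': np.float64(0.1213), 't': np.float64(5.1)}
[[-0.257  0.966  0.002]
 [ 0.966  0.257 -0.001]
 [-0.002  0.002 -1.   ]]
```

View pics/w4.png

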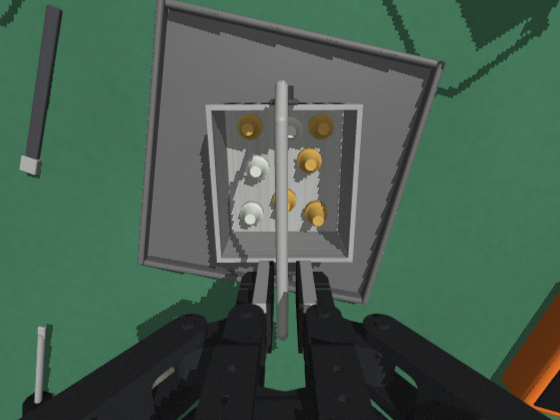

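The bail is upright in the cage: bar at x≈282 in the wrist view, basket rim centred at about 285, ears under the bar. I grip now.

Call:
{"api": "jog_arm", "payload": {
  "deltas": [
    [0,0,0,0,0,0,0.03],
    [0,0,0,0,0,0,0.03],
    [0,0,0,0,0,0,0.0],
    [0,0,0,0,0,0,0.0],
    [0,0,0,0,0,0,0.0]
  ],
  "newtons": 100
}}

```text
t: 5.75
eef_pos: [0.5871, 0.2041, 0.1386]
tool_rot: [0.001, 0.609, 0.793, 0.0]
contact_force: [-1.6, 0.9, -1.0]
gripper_width: 0.02
grasp_force: 76.0
```

```bash
python3 st.py; python3 - <<'E'
from station import bot
from h import *
c=bot.read_camera("wrist");np.savez("pics/w5.npz",**c);cv2.imwrite("pics/w5.png",c["img"][:,:,::-1])
# rim corners from w4, z=.055
c=load("w4"); P=np.array([onz(c,u,.055) for u in((208,106),(361,106),(354,261),(218,261))])
print(P.round(4),"ctr",P.mean(0).round(4)," sizes",[np.linalg.norm(P[i]-P[(i+1)%4]).round(4) for i in range(4)])
for u,v in(((208,106),(218,261)),((361,106),(354,261))):
    e=onz(c,u,.055)-onz(c,v,.055);print("yaw",np.arctan2(-e[0],e[1]))
E
```

```text
{'q': array([-0.2165,  0.5317, -0.2946,  1.7715,  0.1963,  0.8659, -0.3397]), 'eef_pos': array([0.5871, 0.2041, 0.1386]), 'contact_force': array([-1.582 ,  0.8506, -0.9847]), 'torque': array([0.0879, 0.2678, 0.0296]), 'grasp_force': np.float64(76.0216), 'gripper_width': np.float64(0.0195), 't': np.float64(5.75)}
[[-0.258  0.966  0.002]
 [ 0.966  0.258 -0.001]
 [-0.001  0.001 -1.   ]]
[[0.5255 0.2663 0.055 ]
 [0.6101 0.2888 0.055 ]
 [0.6378 0.1944 0.055 ]
 [0.5506 0.1712 0.055 ]] ctr [0.581  0.2302 0.055 ]  sizes [np.float64(0.0875), np.float64(0.0985), np.float64(0.0902), np.float64(0.0983)]
yaw 0.2574415725692089
yaw 0.28501349074206467
```

Call:
{"api": "jog_arm", "payload": {
  "deltas": [
    [0,0,0.004,0,0,0,0],
    [0,0,0.005,0,0,0,0],
    [0,0,0.005,0,0,0,0],
    [0,0,0.005,0,0,0,0],
    [0,0,0.005,0,0,0,0],
    [0,0,0.005,0,0,0,0],
    [0,0,0,0,0,0,0],
    [0,0,0,0,0,0,0],
    [0,0,0,0,0,0,0]
  ]
}}

```text
t: 6.7
eef_pos: [0.5873, 0.204, 0.1675]
tool_rot: [0.001, 0.609, 0.793, 0.0]
contact_force: [0.5, 0.5, -4.7]
gripper_width: 0.021
grasp_force: 75.9
```

```bash
python3 st.py; python3 - <<'E'
from station import bot
from h import *
for n,x,y in(("scene",270,110),("side",220,140)):
    c=bot.read_camera(n);np.savez(f"pics/{n}6.npz",**c)
    g=cv2.resize(c["img"][y:y+150,x:x+100,::-1],None,fx=4,fy=4,interpolation=cv2.INTER_CUBIC)
    a=g if n=="scene" else np.hstack([a,g])
cv2.imwrite("pics/v6.png",a)
c=bot.read_camera("wrist");np.savez("pics/w6.npz",**c)
d=cv2.absdiff(load("w5")["img"],load("w4")["img"]).sum();print(d)
E
```

```text
{'q': array([-0.2101,  0.4974, -0.3018,  1.7511,  0.1814,  0.9191, -0.3273]), 'eef_pos': array([0.5873, 0.204 , 0.1675]), 'contact_force': array([ 0.4897,  0.5045, -4.6564]), 'torque': array([-0.1571, -0.0742,  0.0224]), 'grasp_force': np.float64(75.8514), 'gripper_width': np.float64(0.0209), 't': np.float64(6.7)}
[[-0.258  0.966  0.002]
 [ 0.966  0.258 -0.001]
 [-0.001  0.001 -1.   ]]
3146606
```

View pics/v6.png

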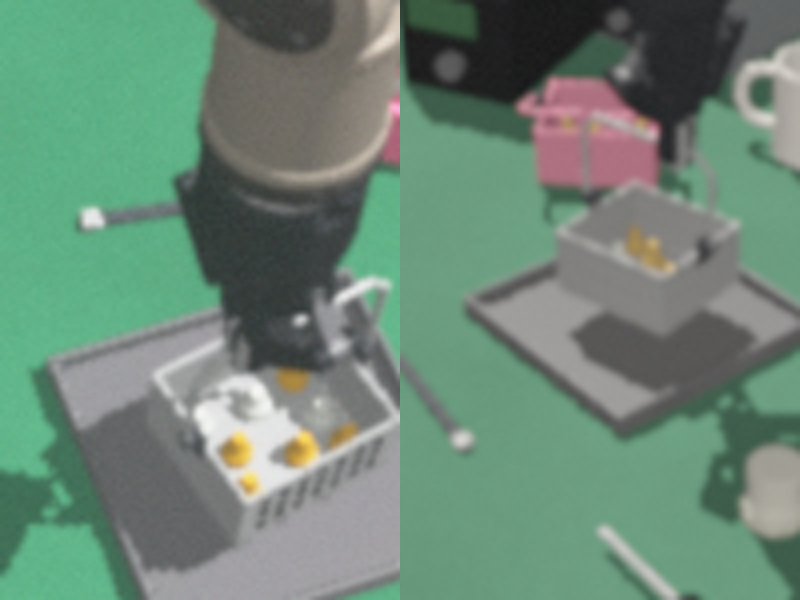

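The basket hangs level off the tray, bail upright, and Fz reads -4.7 N, so the grip holds. Next I refine the stand pose with a combined fit.

```bash
python3 - <<'E'
from h import *
from scipy.optimize import least_squares
s,d=load("scene0"),load("side0")
def model(p):
    x,y,yaw,h,cx,cy=p; M=R.from_euler('z',yaw).as_matrix()  # h: trough wire centre
    L=[[.105,0,.01],[.105,0,.28],[-.027,0,h+.016],[0,0,h],[.016,0,h+.014]]
    L+=[[cx-.105,cy-.075,.01],[cx-.105,cy+.075,.01],[cx+.105,cy+.075,.01],[cx+.105,cy-.075,.01]]
    return np.array([x,y,0])+np.array(L)@M.T
so=np.array([[156,312.5],[124.2,259],[129.8,213],[132,225],[131,234],[118.5,239.5],[185.5,234.5],[193.5,325],[122,332.5]])
do=np.array([[414,283],[434.5,191.5],[386.5,232],[390.7,236.2],[400,227.5],[382,328],[341,296],[404,267],[443,296]])
f=lambda p:np.r_[(proj(s,model(p))-so).ravel(),(proj(d,model(p))-do).ravel()]
r=least_squares(f,[.57,-.18,-.107,.2,.05,0],loss='soft_l1');print(r.x.round(4));e=f(r.x).reshape(2,-1,2).round(1);print(e[0].tolist(),'\n',e[1].tolist())
E
```

```text
[ 0.5712 -0.181  -0.1009  0.2009  0.0364  0.0014]
[[0.2, 1.7], [-0.4, 1.3], [-0.0, -3.9], [0.4, 1.0], [-0.0, -3.8], [-1.1, 4.9], [0.1, -0.8], [1.8, -0.1], [-1.5, 5.3]] 
 [[-0.7, 0.8], [1.2, -1.3], [-3.0, 1.4], [1.6, -0.7], [-0.9, 0.4], [-3.3, 4.8], [-3.3, -5.9], [-1.3, -5.9], [3.8, 1.1]]
```

Call:
{"api": "jog_arm", "payload": {
  "deltas": [
    [0,0,0.01,0,0,0,0],
    [0,0,0.02,0,0,0,0],
    [0,0,0.02,0,0,0,0],
    [0,0,0.02,0,0,0,0],
    [-0.003,-0.008,0.015,0,0,0,0],
    [-0.006,-0.016,0.01,0,0,-0.02,0],
    [-0.008,-0.025,0,0,0,-0.03,0],
    [-0.008,-0.025,0,0,0,-0.03,0],
    [-0.008,-0.025,0,0,0,-0.03,0],
    [-0.008,-0.025,0,0,0,-0.03,0]
  ]
}}

```text
t: 7.85
eef_pos: [0.545, 0.0772, 0.2626]
tool_rot: [0.001, 0.665, 0.747, -0.0]
contact_force: [0.1, -0.1, -4.3]
gripper_width: 0.018
grasp_force: 75.8
```

Call:
{"api": "jog_arm", "payload": {
  "deltas": [
    [-0.008,-0.025,0,0,0,-0.03,0],
    [-0.008,-0.025,0,0,0,-0.03,0],
    [-0.008,-0.025,0,0,0,-0.03,0],
    [-0.008,-0.025,0,0,0,-0.03,0],
    [-0.008,-0.025,0,0,0,-0.03,0],
    [-0.008,-0.025,0,0,0,-0.03,0],
    [-0.008,-0.025,0,0,0,-0.03,0],
    [-0.008,-0.022,0,0,0,-0.023,0],
    [-0.006,-0.014,0,0,0,-0.02,0],
    [-0.004,-0.01,0,0,0,0,0]
  ]
}}

```text
t: 8.85
eef_pos: [0.4714, -0.1423, 0.2627]
tool_rot: [0.001, 0.753, 0.658, 0.0]
contact_force: [-0.1, -0.1, -4.2]
gripper_width: 0.017
grasp_force: 75.9
```

Call:
{"api": "jog_arm", "payload": {
  "deltas": [
    [-0.005,-0.02,-0.005,0,0,0,0],
    [-0.002,-0.02,-0.005,0,0,0,0],
    [0,-0.015,0,0,0,0,0],
    [0,0,0,0,0,0,0],
    [0,0,0,0,0,0,0]
  ]
}}

```text
t: 9.35
eef_pos: [0.4657, -0.1951, 0.2527]
tool_rot: [0.001, 0.752, 0.659, 0.001]
contact_force: [-0.5, 1.2, -4.9]
gripper_width: 0.016
grasp_force: 75.8
```

```bash
python3 st.py
```

```text
{'q': array([ 0.3298,  0.1999, -0.0649,  1.9539,  0.0155,  0.9864,  0.1256]), 'eef_pos': array([ 0.4657, -0.1951,  0.2527]), 'contact_force': array([-0.4769,  1.1855, -4.9216]), 'torque': array([-0.0235,  0.0337,  0.0475]), 'grasp_force': np.float64(75.8357), 'gripper_width': np.float64(0.016), 't': np.float64(9.35)}
[[ 0.132  0.991  0.002]
 [ 0.991 -0.132 -0.001]
 [-0.     0.002 -1.   ]]
```

```bash
python3 - <<'E'
from station import bot
from h import *
c=bot.read_camera("wrist");np.savez("pics/w7.npz",**c)
a,b=load("w6")["img"],c["img"]
for n,(x,y,w,h) in dict(bar_top=(265,70,36,40),noz=(235,110,100,50),noz2=(235,150,100,80),rimR=(340,130,30,100),rimL=(205,130,30,100),barend=(270,315,26,30)).items():
    m=cv2.matchTemplate(b,a[y:y+h,x:x+w],cv2.TM_CCOEFF_NORMED);_,v,_,l=cv2.minMaxLoc(m);print(n,round(v,2),(l[0]-x,l[1]-y))
m=[bot.get_obs()]
print(m[0]["torque"],m[0]["contact_force"])
E
```

```text
bar_top 0.83 (0, -1)
noz 0.82 (0, -1)
noz2 0.48 (1, -1)
rimR 0.7 (-1, 28)
rimL 0.79 (1, 4)
barend 0.88 (0, -1)
[-0.05094293  0.0180142   0.02959149] [ 0.17008244  0.43256926 -4.63138511]
```

Call:
{"api": "jog_arm", "payload": {
  "deltas": [
    [0,-0.003,0,0,0,0.03,0],
    [0.01,-0.001,0,0,0,0,0],
    [0.012,-0.0012,0,0,0,0,0],
    [0.012,-0.0012,0,0,0,0,0],
    [0.012,-0.0012,0,0,0,0,0],
    [0.012,-0.0012,0,0,0,0,0],
    [0.01,-0.001,0,0,0,0,0],
    [0,0,0,0,0,0,0],
    [0,0,0,0,0,0,0]
  ]
}}

```text
t: 10.3
eef_pos: [0.5333, -0.2057, 0.2525]
tool_rot: [0.001, 0.742, 0.67, -0.0]
contact_force: [-0.5, -0.7, -4.3]
gripper_width: 0.019
grasp_force: 75.8
```

Call:
{"api": "jog_arm", "payload": {
  "deltas": [
    [0.01,-0.001,0,0,0,0,0],
    [0.01,-0.001,0,0,0,0,0],
    [0.01,-0.001,0,0,0,0,0],
    [0.005,-0.0005,0,0,0,0,0],
    [0,0,0,0,0,0,0],
    [0,0,0,0,0,0,0]
  ]
}}

```text
t: 10.9
eef_pos: [0.5683, -0.2092, 0.2525]
tool_rot: [0.001, 0.742, 0.67, -0.0]
contact_force: [-0.5, -0.2, -3.4]
gripper_width: 0.021
grasp_force: 75.9
```

```bash
python3 st.py; python3 - <<'E'
from station import bot
from h import *
im=[]
c=bot.read_camera("wrist");np.savez("pics/w8.npz",**c)
s=bot.read_camera("scene");np.savez("pics/s8.npz",**s);d=bot.read_camera("side");np.savez("pics/d8.npz",**d)
k=lambda c,x,y,w,h,f:cv2.resize(c["img"][y:y+h,x:x+w,::-1],None,fx=f,fy=f,interpolation=cv2.INTER_CUBIC)
a=np.zeros((600,800,3),np.uint8)
a[:,:480]=k(c,180,0,240,300,2)
a[:300,480:]=k(s,80,180,80,75,4);a[300:,480:]=k(d,365,180,80,75,4)
cv2.imwrite("pics/v8.png",a)
M=np.array([[.5712,-.181,.2009],[.5712-.027,-.181+.0027,.217],[.6309,-.187,.215]]);print(proj(c,M),proj(s,M),proj(d,M))
E
```

```text
{'q': array([ 0.2976,  0.3651, -0.0624,  1.7268,  0.0268,  1.0491,  0.1234]), 'eef_pos': array([ 0.5683, -0.2092,  0.2525]), 'contact_force': array([-0.5329, -0.2318, -3.44  ]), 'torque': array([-0.0892,  0.0826, -0.0057]), 'grasp_force': np.float64(75.8532), 'gripper_width': np.float64(0.0208), 't': np.float64(10.9)}
[[ 0.102  0.995  0.001]
 [ 0.995 -0.102 -0.001]
 [-0.001  0.001 -1.   ]]
[[283.4866899  201.97914128]
 [227.35958761 211.90878538]
 [406.02655778 210.14467922]] [[132.39655554 226.02018173]
 [129.70622207 208.98816267]
 [132.0274456  252.17846587]] [[392.32547132 235.50520319]
 [383.466759   233.38867757]
 [414.50541811 221.62154081]]
```

View pics/v8.png

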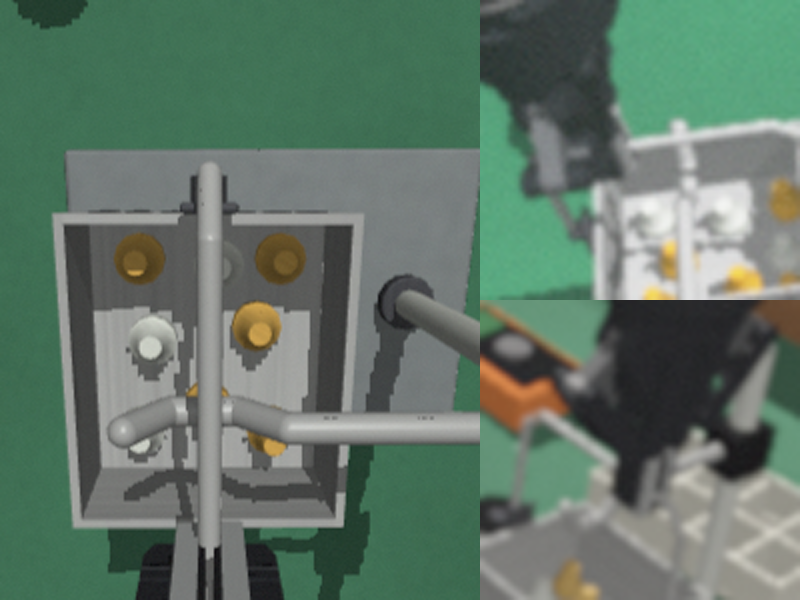

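The view shows the hook passing through the bail window. The trough sits directly under the bar, at (205,411) in the crop = (282.5,205.5) against bar x 284, and the tip is at (122,431). Nothing is touching. I work out the remaining sideways error.

```bash
python3 - <<'E'
from h import *
c=load("w8"); T=np.array([.5683,-.2092,.2525]);tx=np.array([.102,.995,0]);ty=np.array([.995,-.102,0])
f=lambda P:((P-T)@tx*1e3).round(1)
print("bar z",.2525-.0086)
for z in(.164,.169,.174):
    P=np.array([onz(c,u,z) for u in((206.5,107.5),(361.5,107.5),(352.5,262.5),(219,263.5))])
    print(z,"rim centre along bar",f(P.mean(0)),((P.mean(0)-T)@ty*1e3).round(1),[np.linalg.norm(P[i]-P[(i+1)%4]).round(4) for i in range(4)], [f(p) for p in P])
for z in(.19,.195,.2,.205,.21):
    P=onz(c,(282.5,205.5),z);Q=onz(c,(241,215.5),z+.014)
    print(z,"trough along bar",f(P),"across",((P-T)@ty*1e3).round(1),"tip",f(Q),((Q-P)@ty*1e3).round(1))
E
```

```text
bar z 0.2439
0.164 rim centre along bar 24.3 0.9 [np.float64(0.0911), np.float64(0.1013), np.float64(0.0911), np.float64(0.102)] [np.float64(75.1), np.float64(75.1), np.float64(-26.2), np.float64(-26.9)]
0.169 rim centre along bar 25.7 0.9 [np.float64(0.089), np.float64(0.0989), np.float64(0.0889), np.float64(0.0996)] [np.float64(75.3), np.float64(75.3), np.float64(-23.6), np.float64(-24.3)]
0.174 rim centre along bar 27.0 0.8 [np.float64(0.0868), np.float64(0.0965), np.float64(0.0867), np.float64(0.0971)] [np.float64(75.4), np.float64(75.4), np.float64(-21.0), np.float64(-21.7)]
0.19 trough along bar 22.9 across -0.6 tip 21.9 -21.8
0.195 trough along bar 24.5 across -0.5 tip 23.6 -21.1
0.2 trough along bar 26.1 across -0.5 tip 25.4 -20.5
0.205 trough along bar 27.7 across -0.5 tip 27.1 -19.8
0.21 trough along bar 29.3 across -0.5 tip 28.9 -19.2
```

Sideways error is under 1 mm and across it is 0.5 mm. I lower by feel.

Call:
{"api": "jog_arm", "payload": {
  "deltas": [
    [0,0,-0.005,0,0,0,0],
    [0,0,-0.006,0,0,0,0],
    [0,0,-0.006,0,0,0,0],
    [0,0,-0.004,0,0,0,0],
    [0,0,0,0,0,0,0],
    [0,0,0,0,0,0,0],
    [0,0,0,0,0,0,0]
  ]
}}

```text
t: 11.75
eef_pos: [0.5687, -0.2092, 0.232]
tool_rot: [0.001, 0.742, 0.67, 0.0]
contact_force: [0.4, -0.2, -4.5]
gripper_width: 0.017
grasp_force: 75.8
```

Call:
{"api": "jog_arm", "payload": {
  "deltas": [
    [0,0,-0.002,0,0,0,0],
    [0,0,-0.002,0,0,0,0],
    [0,0,0,0,0,0,0],
    [0,0,0,0,0,0,0]
  ]
}}

```text
t: 12.15
eef_pos: [0.5684, -0.2092, 0.2277]
tool_rot: [0.001, 0.742, 0.67, 0.0]
contact_force: [0.9, 0.3, -4.2]
gripper_width: 0.019
grasp_force: 75.8
```

Call:
{"api": "jog_arm", "payload": {
  "deltas": [
    [0,0,-0.002,0,0,0,0],
    [0,0,-0.002,0,0,0,0],
    [0,0,0,0,0,0,0],
    [0,0,0,0,0,0,0]
  ]
}}

```text
t: 12.55
eef_pos: [0.5685, -0.2092, 0.2237]
tool_rot: [0.001, 0.742, 0.67, 0.0]
contact_force: [-0.0, -0.9, -4.3]
gripper_width: 0.022
grasp_force: 75.8
```

Bar at about 0.215, no contact yet.

Call:
{"api": "jog_arm", "payload": {
  "deltas": [
    [0,0,-0.002,0,0,0,0],
    [0,0,-0.002,0,0,0,0],
    [0,0,0,0,0,0,0],
    [0,0,0,0,0,0,0]
  ]
}}

```text
t: 12.95
eef_pos: [0.5684, -0.2092, 0.2197]
tool_rot: [0.001, 0.742, 0.67, 0.0]
contact_force: [-0.3, -0.1, -4.4]
gripper_width: 0.019
grasp_force: 75.8
```

Call:
{"api": "jog_arm", "payload": {
  "deltas": [
    [0,0,-0.002,0,0,0,0],
    [0,0,0,0,0,0,0],
    [0,0,0,0,0,0,0]
  ]
}}

```text
t: 13.25
eef_pos: [0.5686, -0.2093, 0.2178]
tool_rot: [0.001, 0.742, 0.67, 0.0]
contact_force: [1.1, -0.1, -3.7]
gripper_width: 0.019
grasp_force: 75.9
```

Call:
{"api": "jog_arm", "payload": {
  "deltas": [
    [0,0,-0.002,0,0,0,0],
    [0,0,0,0,0,0,0],
    [0,0,0,0,0,0,0]
  ]
}}

```text
t: 13.55
eef_pos: [0.5687, -0.2093, 0.2161]
tool_rot: [0.001, 0.742, 0.67, 0.0]
contact_force: [-0.7, 0.3, -0.6]
gripper_width: 0.02
grasp_force: 76.0
```

Call:
{"api": "jog_arm", "payload": {
  "deltas": [
    [0,0,-0.0005,0,0,0,0],
    [0,0,0,0,0,0,0],
    [0,0,0,0,0,0,0],
    [0,0,0,0,0,0,0]
  ]
}}

```text
t: 13.95
eef_pos: [0.5687, -0.2093, 0.2155]
tool_rot: [0.001, 0.742, 0.67, 0.0]
contact_force: [-0.7, -1.0, 0.7]
gripper_width: 0.022
grasp_force: 76.1
```

Call:
{"api": "jog_arm", "payload": {
  "deltas": [
    [0,0,0,0,0,0,0],
    [0,0,0,0,0,0,0]
  ]
}}

```text
t: 14.15
eef_pos: [0.5687, -0.2093, 0.2154]
tool_rot: [0.001, 0.742, 0.67, 0.0]
contact_force: [1.2, -0.6, 1.0]
gripper_width: 0.017
grasp_force: 76.1
```

The full weight has transferred: Fz went from -4.4 N to about +0.8 N, with 2 mm of spring travel. I release slowly.

Call:
{"api": "jog_arm", "payload": {
  "deltas": [
    [0,0,0,0,0,0,0.05],
    [0,0,0,0,0,0,0.08],
    [0,0,0,0,0,0,0.12],
    [0,0,0,0,0,0,0.2],
    [0,0,0,0,0,0,0.25],
    [0,0,0,0,0,0,0.25]
  ],
  "newtons": 20
}}

```text
t: 14.75
eef_pos: [0.5685, -0.2092, 0.2153]
tool_rot: [0.001, 0.742, 0.67, 0.0]
contact_force: [-0.4, -0.9, -0.3]
gripper_width: 0.256
grasp_force: 0.0
```

```bash
python3 st.py; python3 - <<'E'
from station import bot
from h import *
c=bot.read_camera("wrist");np.savez("pics/w9.npz",**c)
a,b=load("w8")["img"],c["img"]
for n,(x,y,w,h) in dict(bar_top=(265,70,36,40),noz=(235,110,100,50),rimR=(340,130,30,60),rimL=(205,120,30,100),barend=(274,215,20,35)).items():
    m=cv2.matchTemplate(b,a[y:y+h,x:x+w],cv2.TM_CCOEFF_NORMED);_,v,_,l=cv2.minMaxLoc(m);print(n,round(v,2),(l[0]-x,l[1]-y))
E
```

```text
{'q': array([ 0.2979,  0.402 , -0.0633,  1.7642,  0.031 ,  0.9743,  0.1198]), 'eef_pos': array([ 0.5685, -0.2092,  0.2153]), 'contact_force': array([-0.3604, -0.8661, -0.336 ]), 'torque': array([-0.0056,  0.0022,  0.0305]), 'grasp_force': np.float64(0.0), 'gripper_width': np.float64(0.2565), 't': np.float64(14.75)}
[[ 0.102  0.995  0.002]
 [ 0.995 -0.102 -0.001]
 [-0.001  0.002 -1.   ]]
bar_top 0.96 (1, -2)
noz 0.95 (1, -2)
rimR 0.93 (1, 1)
rimL 0.99 (0, -2)
barend 0.79 (1, 3)
```

Released. The basket's image moved by only about 2 px. I retract straight up and check that it hangs level and still.

Call:
{"api": "jog_arm", "payload": {
  "deltas": [
    [0,0,0.008,0,0,0,0.25],
    [0,0,0.015,0,0,0,0.25],
    [0,0,0.02,0,0,0,0.25],
    [0,0,0.03,0,0,0,0.25],
    [0,0,0.03,0,0,0,0.25],
    [0,0,0.03,0,0,0,0.25],
    [0,0,0,0,0,0,0.25],
    [0,0,0,0,0,0,0.25],
    [0,0,0,0,0,0,0.25]
  ]
}}

```text
t: 15.7
eef_pos: [0.568, -0.2091, 0.3479]
tool_rot: [0.001, 0.742, 0.67, -0.0]
contact_force: [-0.3, -0.0, -1.2]
gripper_width: 0.25
grasp_force: 0.0
```

Call:
{"api": "jog_arm", "payload": {
  "deltas": [
    [-0.03,0,0,0,0,0,0.25],
    [-0.04,0,0,0,0,0,0.25],
    [0,0,0,0,0,0,0.25],
    [0,0,0,0,0,0,0.25],
    [0,0,0,0,0,0,0.25],
    [0,0,0,0,0,0,0.25],
    [0,0,0,0,0,0,0.25],
    [0,0,0,0,0,0,0.25],
    [0,0,0,0,0,0,0.25],
    [0,0,0,0,0,0,0.25]
  ]
}}

```text
t: 16.7
eef_pos: [0.4986, -0.2092, 0.3482]
tool_rot: [0.001, 0.742, 0.67, 0.0]
contact_force: [-0.2, -0.1, -0.6]
gripper_width: 0.246
grasp_force: 0.0
```

```bash
cat > chk.py <<'E'
from station import bot
from h import *
import sys
a=[bot.read_camera(n) for n in("wrist","side","scene")]
if len(sys.argv)>1: 
    for n,c in zip(("w","d","s"),a): np.savez(f"pics/{n}10.npz",**c)
else:
    for n,c in zip(("w","d","s"),a):
        b=load(n+"10");D=cv2.absdiff(b["img"],c["img"]).max(2); print(n,(D>40).sum())
print(bot.get_obs()["t"],bot.get_obs()["contact_force"])
# level test: predicted rim of a level basket vs side/scene images
E
python3 chk.py save; python3 - <<'E'
from h import *
from scipy.optimize import least_squares
# edge fit: chamfer of rim+base outline for roll/pitch tilt in side, scene, wrist views
import itertools
V={n:load(n+"10") for n in("w","d","s")}
dts={n:cv2.distanceTransform(255-cv2.Canny(cv2.cvtColor(c["img"],cv2.COLOR_RGB2GRAY),40,100),cv2.DIST_L2,5) for n,c in V.items()}
def pts(p):
    x,y,z,yaw,rx,ry=p  # bail_top pos
    M=R.from_euler('zyx',[yaw,ry,rx]).as_matrix(); t=np.linspace(-1,1,40)
    L=[]
    L+=[[.045*a,s*.05,-.075] for a in t for s in(-1,1)]+[[s*.045,.05*a,-.075] for a in t for s in(-1,1)]
    return np.array([x,y,z])+np.array(L)@M.T
def f(p):
    P=pts(p);r=[]
    for n,c in V.items():
        u=proj(c,P).astype(np.float32); r.append(np.minimum(cv2.remap(dts[n],u[:,:1].copy(),u[:,1:].copy(),cv2.INTER_LINEAR,borderValue=4).ravel(),4))
    return np.concatenate(r)
best=None
for dx,rx,ry in itertools.product((-.003,0,.003),(-.06,0,.06),(-.06,0,.06)):
    r=least_squares(f,[.571+dx,-.181,.2065,-.10,rx,ry],loss='soft_l1',diff_step=1e-3,x_scale=[.003,.003,.003,.03,.03,.03])
    if best is None or r.cost<best.cost: best=r
print(best.x.round(4),best.cost,f(best.x).reshape(3,-1).mean(1))
E
```

```text
16.85 [-0.16167651  0.47011248 -0.52287602]
[ 0.5716 -0.1818  0.2089 -0.1011 -0.0017  0.0029] 81.21756422519684 [0.3651536 0.6224805 0.5712545]
```

Call:
{"api": "jog_arm", "payload": {
  "deltas": [
    [0,0,0,0,0,0,0.25],
    [0,0,0,0,0,0,0.25],
    [0,0,0,0,0,0,0.25],
    [0,0,0,0,0,0,0.25],
    [0,0,0,0,0,0,0.25]
  ]
}}

```text
t: 17.35
eef_pos: [0.4985, -0.2092, 0.3483]
tool_rot: [0.001, 0.742, 0.67, 0.0]
contact_force: [0.1, 0.2, -0.5]
gripper_width: 0.247
grasp_force: 0.0
```

```bash
python3 chk.py
```

```text
w 27
d 0
s 0
17.5 [ 0.38861019  0.16543765 -0.73700794]
```

The outline fit (0.4–0.6 px) gives a basket tilt under 0.2°, in the trough at (0.572, -0.182), and the images show it still. I hand in.

```bash
python3 -c "
from station import bot
print(bot.hand_in())"
```

```text
the job is handed in; nothing more can be done
None
```

I swung the bail upright, carried the basket to the stand and let go only once the hook had its full weight. It hung level (under 0.2° by image fit) and still, clear of the gripper, when I handed in at 17.5 s; no verdict came back.

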